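# Tip dowels from the bench scoop into a shallow dish

## Task

Lift the steel scoop by its handle, keeping the dowels in it, and rest its spout lightly on the dark wooden dish, the lip inside the rim. Then, with the lip kept low over the dish so that nothing drops or bounces out, tip all four dowels into the dish. Stand the empty scoop upright on the bench clear of the dish and let go; do not push the dish about or press hard on it, and leave the other tools alone.

Things in the scene. Friction and masses are not known exactly. Their poses are not given: they have to be found in the camera images.
- scoop_handle (a point): grip point of the scoop, half-way up its wooden handle bar, near the balance point, 87 above the scoop's underside and 95 behind the lip. The bar runs along the scoop's x above the trough: 22 wide (y), 26 high, from 30 before to 75 behind this point; its post stands at the back, +55 to +75. 50 free height under the bar. It may be gripped at any pitch
- scoop_lip (a point): middle of the lower edge of the scoop's spout lip (on the underside of the 4 thick floor); axes as the scoop's, so -x is the pouring direction
- scoop: the scoop, a sheet-steel trough 150 long, 54 wide (46 inside), 4 sheet, sides 32 high (18 near the spout), closed at the back, open at the spout. x from spout to back, y across, z up. Origin on the underside, 85 behind the lip, 10 forward of the grip point; z = 0 standing on the bench. Empty 0.18 to 0.35 kg
- dish_rim (a point): centre of the mouth of the shallow round dark-wood dish, level with its rim: 24 above the dish's underside; outer radius 99 at the rim and 82 at the foot, wall 6, inner radius 93 at the rim, inner floor 16 below this point; loose on the bench, 0.6 kg, z up. It is hard: come down on it slowly (10 to 15 mm/s), force climbs fast; over 20 N is too hard
- dish: the dish: origin at the centre of its underside
- plane: bystander: iron hand plane, 240 x 62, about 90 high, with wooden knob and handle; origin under its middle, length along its x
- square: bystander: flat dark steel triangle square, about 170 x 170, 8 thick; origin under its middle
- chisel: bystander: lying chisel with wooden handle, 260 long, 28 thick; origin under its middle
- gluepot: bystander: upright can, 74 diameter, 110 high; origin under its centre
- dowel0_center (a point): centre of one of four equal plain wooden dowels, 20 diameter, 60 long, 14 g; at the start they lie loose in the scoop, two side by side and two behind them, lengthwise; their axis is this frame's x. They slide on the scoop's floor once it is tilted by some 25 to 40 degrees (hidden friction)
- dowel1_center (a point): centre of one of four equal plain wooden dowels, 20 diameter, 60 long, 14 g; at the start they lie loose in the scoop, two side by side and two behind them, lengthwise; their axis is this frame's x. They slide on the scoop's floor once it is tilted by some 25 to 40 degrees (hidden friction)
- dowel2_center (a point): centre of one of four equal plain wooden dowels, 20 diameter, 60 long, 14 g; at the start they lie loose in the scoop, two side by side and two behind them, lengthwise; their axis is this frame's x. They slide on the scoop's floor once it is tilted by some 25 to 40 degrees (hidden friction)
- dowel3_center (a point): centre of one of four equal plain wooden dowels, 20 diameter, 60 long, 14 g; at the start they lie loose in the scoop, two side by side and two behind them, lengthwise; their axis is this frame's x. They slide on the scoop's floor once it is tilted by some 25 to 40 degrees (hidden friction)
There are look-alikes about, which are no part of the job. Several things have the shape of the scoop; the one meant has the colours described above.

How it is judged (in metres and radians):
On the way, in this order (a step that is already met when the one before it is completed fails the run):
1. the scoop's spout rests on the dish, its lip inside the rim, with all four dowels still in the scoop (contact force between scoop and dish above 0.3 N and horizontal distance between scoop_lip and dish_rim below 0.093 m and x of dowel0_center in the frame of scoop between -0.075 and 0.062 m and z of dowel0_center in the frame of scoop between 0.004 and 0.045 m and x of dowel1_center in the frame of scoop between -0.075 and 0.062 m and z of dowel1_center in the frame of scoop between 0.004 and 0.045 m and x of dowel2_center in the frame of scoop between -0.075 and 0.062 m and z of dowel2_center in the frame of scoop between 0.004 and 0.045 m and x of dowel3_center in the frame of scoop between -0.075 and 0.062 m and z of dowel3_center in the frame of scoop between 0.004 and 0.045 m), for 0.2 s.
2. all four dowels lie in the dish, clear of the scoop (horizontal distance between each of dowel0_center, dowel1_center, dowel2_center, dowel3_center and dish_rim below 0.09 m and z of each of dowel0_center, dowel1_center, dowel2_center, dowel3_center in the frame of dish_rim below 0.03 m and contact force between each of dowel0, dowel1, dowel2, dowel3 and scoop below 0.05 N), for 0.2 s.
At the end, for the whole second after the job is handed in: All four dowels at rest in the dish, clear of the scoop (centres within 90 mm of its centre line, under 30 mm above its rim); dish flat on the bench; empty scoop upright on the bench (tilt under 0.08 rad, underside within 6 mm), at rest, not touching the dish (all of step 2 and height (world z) of each of scoop, dish below 0.006 m and angle between each of scoop, dish's own z axis and vertical below 0.08 rad and linear speed of scoop below 0.02 m/s and contact force between scoop and dish below 0.05 N and linear speed of each of dowel0, dowel1, dowel2, dowel3 below 0.03 m/s).
It fails at once if a dowel falls from a height: it is past the spout's lip (centre 10 mm or more) while its centre is more than 90 mm above the bench ((x of dowel0_center in the frame of scoop below -0.095 m and height (world z) of dowel0_center above 0.09 m) or (x of dowel1_center in the frame of scoop below -0.095 m and height (world z) of dowel1_center above 0.09 m) or (x of dowel2_center in the frame of scoop below -0.095 m and height (world z) of dowel2_center above 0.09 m) or (x of dowel3_center in the frame of scoop below -0.095 m and height (world z) of dowel3_center above 0.09 m)).
It fails at once if a dowel falls on the bench ((height (world z) of dowel0_center below 0.014 m and horizontal distance between dowel0_center and dish_rim above 0.105 m and distance between dowel0_center and scoop above 0.1 m) or (height (world z) of dowel1_center below 0.014 m and horizontal distance between dowel1_center and dish_rim above 0.105 m and distance between dowel1_center and scoop above 0.1 m) or (height (world z) of dowel2_center below 0.014 m and horizontal distance between dowel2_center and dish_rim above 0.105 m and distance between dowel2_center and scoop above 0.1 m) or (height (world z) of dowel3_center below 0.014 m and horizontal distance between dowel3_center and dish_rim above 0.105 m and distance between dowel3_center and scoop above 0.1 m)).
It fails at once if the dish is pressed with more than 20 N (contact force between scoop and dish above 20 N).
It fails at once if the dish is pushed more than 30 mm (distance of dish from where it was at the start of the episode above 0.03 m).
It fails at once if another tool is moved more than 20 mm (distance of any of plane, square, chisel, gluepot from where it was at the start of the episode above 0.02 m).
It also fails if it takes over 70 s, if anything falls off the work surface, if the arm or the gripper's body presses on something with over 40 N, if the wrist force passes 120 N, or if a joint passes its speed limit or range.

## Robot

A 6-joint arm with a two-finger parallel gripper is mounted at the origin on the work surface. World frame = base frame: x ahead of the robot, y to its left, z up, the work surface at z = 0. Lengths are in m, angles in degrees, forces in N, time in s.
With the tool pointing down it reaches from about 0.35 to 0.875 m from the base axis. Payload 4.2 kg.
Tool frame: the origin (TCP) lies midway between the tips of the shut fingers; the grasp point (between the pads) lies 19 mm behind it; z points along the fingers, y is the line along which they close (so a half turn about z gives the same grasp; the last joint's range is limited). The gripper opens to 87 mm and grips with 3 to 60 N. Pads are 19 mm wide; open, the fingers measure 117 mm over their backs; the gripper's body (75 mm by 190 mm) begins 51 mm behind the grasp point.
Start: joints at [-50.787, 22.042, 0.453, 0, -68.411, -14.817], TCP at [0.258, -0.569, 0.223] pointing down, gripper open.
Joint ranges: [-179.83, 179.83], [-69.29, 118.12], [-61.27, 80.66], [-181.25, 117.63], [-171.15, -9.14], [-177.46, 177.46]. Speed limits (degrees/s): [159.86, 159.86, 180, 180, 180, 180].

## Interface

Orientations are given as [roll, pitch, yaw] about the fixed x, y, z axes, in that order (R = Rz(yaw) Ry(pitch) Rx(roll)).
In Python, from workcell import env gives the robot as it stands. The module is installed in compiled form; this text tells all that it offers. Calls block until the motion is done:
- env.goto(position, orientation): joint-space move of the TCP to a pose.
- env.move_straight(position, rotation=None, rate=0.15, force_limit=None): straight line of the TCP; rotation=None keeps the orientation; rate is the mean speed in m/s. With force_limit (N) it stops when the force on the tool has changed by that much, and returns True; else False.
- env.set_joints(angles): joint-space move.
- env.gripper_to(opening, grasp_force=None): opening from 0.0 (shut) to 1.0 (fully open); grasp_force is the grip in N (None keeps the last); returns when the fingers have stopped.
- env.dwell(seconds).
- env.inverse_kinematics(position, orientation): joint angles nearest the present ones, or None.
- env.read_state(): the state.
- env.grab_frame(name): name is "side" or "top"; returns a dict with "image" (480x640x3 uint8, blue, green, red), "fx", "fy", "cx", "cy" (pixels), "position" and "orientation" of the camera in the world. Camera axes: x right, y up, looking along -z (the intrinsics and any distortion apply to the point x, -y, -z); pixel columns grow to the right and rows downward; lengths in m; the calibration is good to about 2 mm. A picture is of the moment at which its call begins. There is no depth.
A pose or a line that the arm cannot do raises env.Unreachable and nothing moves.
- env.close_job(): hands the job in; it is judged then, once.
Trained networks look in a picture, given as the dict that the camera call returned (one of the last four; its "shot" number tells which), for a name from the list of things; names that differ only in an ending like _2 or _b are one class to them, and where a whole thing is asked for, a point or a joint stands for the part that bears it (a point fixed in the world has none). Each returns a list of dicts, best first, with "score" (0 to 1); they miss things now and then, are a little off and sometimes report something else, mostly with a low value. They report only what shows in the picture. A call takes as long as a camera call. They do not tell look-alikes from the thing itself.
- env.search_frame(picture, thing): "xyz" ([x, y, z] in m, in world coordinates, good to about 4 mm: the middle of the surface that is visible of it).
- env.trace(picture, thing): "mask" (480x640 bool, what is visible of it).
The state is a dict: "clock": time; "joint_positions": joint angles; "qvel": joint speeds; "joint_torque": joint torques, N m; "position": TCP position; "tool_rot": TCP orientation; "force": force on the tool from outside, world axes, zero at the start; "wrist_torque": the same for the moment, N m; "opening": opening from 0.0 (shut) to 1.0 (fully open); "finger_force": force on a finger pad.
Only numpy, scipy, OpenCV 4.12 (cv2) and the standard library are available. Lean on these libraries where they do the work, as an engineer would, in place of code of your own. Each camera call takes 0.05 s, during which the arm holds its last target. There are 200 camera calls.

## Working session

There is one attempt and no reset: what is moved stays moved. The work goes in short steps, each a Python script; the robot and the scene stay as the last script left them, time stands still between calls to the robot, and variables do not carry over. Pictures are saved under pics/ and viewed, at most 10 in all, crops included, and the job is handed in when it is done.

```bash
mkdir -p pics; ls
python3 - <<'E'
from workcell import env
import cv2,numpy as np
for n in ("top","side"):
    p=env.grab_frame(n); cv2.imwrite(f"pics/{n}0.png",p["image"])
    print(n,p["fx"],p["fy"],p["cx"],p["cy"],p["position"],p["orientation"],[k for k in p])
    for t in ("scoop","scoop_handle","scoop_lip","dish","dish_rim","dowel0_center","plane","square","chisel","gluepot"):
        print(t,[(round(r["score"],2),np.round(r["xyz"],3).tolist()) for r in env.search_frame(p,t)][:6])
print(env.read_state())
E
```

```text
pics
top 437.5415920529304 437.5415920529304 316.67003819306916 235.3103973364223 [ 0.4457258  -0.00930478  1.0400293 ] [  5.9478779   -0.91869097 -88.55405809] ['image', 'fx', 'fy', 'cx', 'cy', 'position', 'orientation', 'shot']
scoop [(0.71, [0.723, -0.188, 0.023]), (0.62, [0.533, -0.192, 0.028]), (0.6, [0.313, -0.27, 0.014])]
scoop_handle [(0.92, [0.727, -0.195, 0.017]), (0.89, [0.318, -0.27, 0.015]), (0.87, [0.532, -0.193, 0.031]), (0.62, [0.494, 0.194, 0.01])]
scoop_lip [(0.92, [0.727, -0.192, 0.019]), (0.77, [0.32, -0.271, 0.015]), (0.76, [0.539, -0.191, 0.032]), (0.17, [0.56, -0.496, 0.009])]
dish [(0.71, [0.494, 0.194, 0.006])]
dish_rim [(0.66, [0.488, 0.194, 0.009])]
dowel0_center [(0.6, [0.477, -0.192, 0.021])]
plane [(0.89, [0.765, 0.008, 0.014])]
square [(0.7, [0.557, -0.499, 0.009])]
chisel [(0.55, [0.609, 0.47, 0.025])]
gluepot [(0.73, [0.697, 0.247, 0.106])]
side 578.5631054066217 578.5631054066217 317.71426038109286 230.22768339219442 [-0.1512612  -0.95191311  0.83052389] [ 58.26018957   0.78333638 -36.84075265] ['image', 'fx', 'fy', 'cx', 'cy', 'position', 'orientati
[... 604 characters left out ...]
.071])]
{'clock': 1.1, 'joint_positions': array([-5.07876676e+01,  2.20406895e+01,  4.52247541e-01, -4.54637819e-04,
       -6.84094466e+01, -1.48182397e+01]), 'qvel': array([ 0.00437982, -0.00616791, -0.06062736, -0.05446703, -0.02817201,
        0.00975164]), 'joint_torque': array([ 2.18532068e-04, -3.90477061e+01,  1.87622148e+01,  4.22429726e+00,
        1.54915085e-02, -4.28467229e-05]), 'position': array([ 0.25816595, -0.56916976,  0.22255675]), 'tool_rot': array([-1.79998067e+02,  9.48710536e-04, -1.55606074e+02]), 'force': array([ 0.51938078, -1.11450959,  0.97148767]), 'wrist_torque': array([ 0.0756631 , -0.03231078,  0.00079482]), 'finger_force': 0.0, 'opening': 1.0005617776264921}
```

View pics/top0.png

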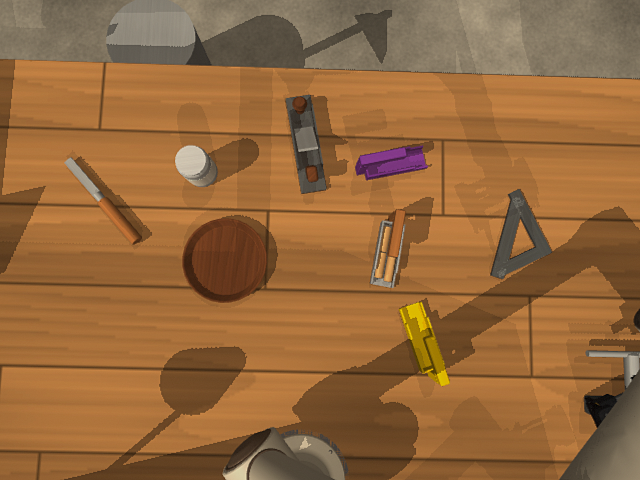

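View pics/side0.png

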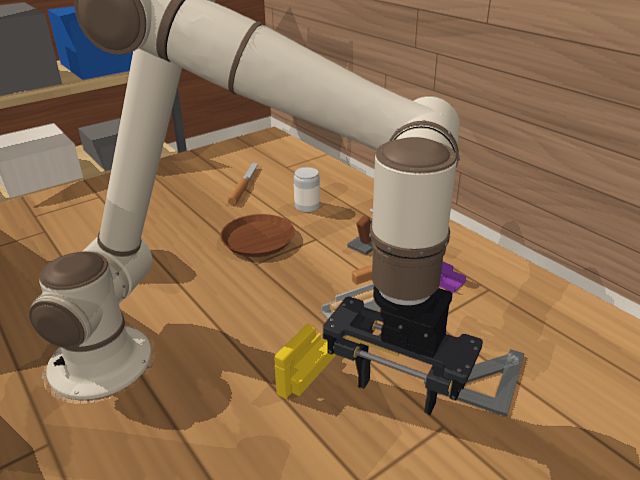

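The steel scoop with the wooden handle is at about (388,250) in the top view, spout down (towards -x world). The dark dish is at (226,259). The purple and yellow scoops are the look-alikes. I'll zoom in on the scoop.

```bash
cat > h.py <<'E'
from workcell import env
import cv2,numpy as np
from scipy.spatial.transform import Rotation as Rn
def ray(p,u,v):
    R=Rn.from_euler('xyz',p["orientation"],degrees=True).as_matrix()
    return R@np.array([(u-p["cx"])/p["fx"],-(v-p["cy"])/p["fy"],-1.])
def unproj(p,u,v,z):
    d=ray(p,u,v); o=np.array(p["position"]); return o+d*(z-o[2])/d[2]
def proj(p,X):
    R=Rn.from_euler('xyz',p["orientation"],degrees=True).as_matrix()
    c=R.T@(np.array(X)-p["position"]); return p["cx"]-p["fx"]*c[0]/c[2], p["cy"]+p["fy"]*c[1]/c[2]
E
python3 - <<'E'
from h import *
p=env.grab_frame("top")
c=p["image"][195:300,355:425]; cv2.imwrite("pics/c1.png",cv2.resize(c,None,fx=5.6,fy=5.6,interpolation=cv2.INTER_CUBIC))
m=[r for r in env.trace(p,"dish")][0]["mask"]
ys,xs=np.nonzero(m); 
(cx,cy),(a,b),_=cv2.fitEllipse(max(cv2.findContours(m.astype(np.uint8),0,1)[0],key=len))
print("dish",cx,cy,a,b,unproj(p,cx,cy,0.022))
E
```

```text
dish 223.97828674316406 260.02911376953125 82.37232208251953 84.24371337890625 [0.48880852 0.19041175 0.022     ]
```

View pics/c1.png

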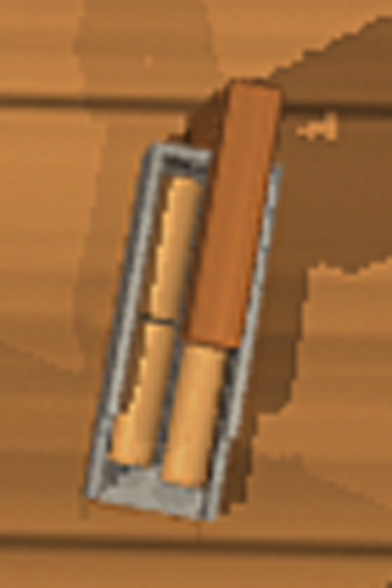

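```bash
cat >> h.py <<'E'
def Rs(psi,t): return Rn.from_euler('z',psi,degrees=True)*Rn.from_euler('y',-t,degrees=True)
def tool(lip,psi,t,g,flip):
    """TCP pose for scoop lip position, yaw psi, spout-down tilt t, grip pitch g"""
    S=Rs(psi,t); T=S*Rn.from_euler('y',g,degrees=True)*Rn.from_euler('x',180,degrees=True)
    if flip: T=T*Rn.from_euler('z',180,degrees=True)
    P=np.array(lip)+S.apply([.095,0,.087])+T.apply([0,0,.019])
    return P,T.as_euler('xyz',degrees=True)
E
python3 - <<'E'
from h import *
p=env.grab_frame("top")
f=lambda u,v,z:unproj(p,355+(u+.5)/5.6-.5,195+(v+.5)/5.6-.5,z)
F=f(216.5,343,.1);B=f(256,86,.1);d=B-F;L=np.linalg.norm(d);ps=np.degrees(np.arctan2(d[1],d[0]))
print("bar",F,B,L,ps, "grip",F+d/L*.030, B-d/L*.075)
l=f(88,495,.003);r=f(213,520,.003)
print("lip",l,r,(l+r)/2,np.linalg.norm(l-r)); 
e=[f(a,b,.032) for a,b in((150,145),(280,168))]; print("sidesback",e)
D=np.array([.491,.193])
psi0=ps
for g in (0,15,25):
  for fl in (0,1):
    G=F+d/L*.03; S=Rs(psi0,0); lip=np.array([G[0],G[1],.087])-S.apply([.095,0,.087])
    q0=env.inverse_kinematics(*tool(lip,psi0,0,g,fl)); print("grasp",g,fl,None if q0 is None else np.round(q0))
    for psi in range(-150,61,30):
      u=np.array([np.cos(np.radians(psi)),np.sin(np.radians(psi))]); o=[]
      qs=[env.inverse_kinematics(*tool([*(D+.05*u),.03],psi,t,g,fl)) for t in (0,30,60)]
      print(g,fl,psi,[None if q is None else np.round(q).astype(int).tolist() for q in qs])
E
```

```text
bar [ 0.50398312 -0.1880844   0.1       ] [ 0.60451118 -0.20279704  0.1       ] 0.10159898292633739 -8.32632641801278 grip [ 0.5336669  -0.19242873  0.1       ] [ 0.53030173 -0.19193622  0.1       ]
lip [ 0.44444253 -0.152664    0.003     ] [ 0.43529454 -0.20557945  0.003     ] [ 0.43986854 -0.17912172  0.003     ] 0.05370038079829151
sidesback [array([ 0.58992386, -0.17269028,  0.032     ]), array([ 0.5817557 , -0.22699394,  0.032     ])]
grasp 0 0 [ -3.  26. -19.   0. -45.  85.]
0 0 -150 [[43, 7, -41, 0, -41, -103], [38, 25, -14, -4, -81, -96], [36, 45, 10, -6, -114, -96]]
0 0 -120 [[31, 11, -36, 0, -43, -61], [41, 24, -20, 10, -75, -76], [45, 43, -3, 13, -103, -80]]
0 0 -90 [[24, 17, -27, 0, -45, -24], [42, 22, -29, 25, -63, -58], [53, 37, -21, 32, -86, -71]]
0 0 -60 [[23, 23, -17, 0, -49, 7], [41, 19, -37, 41, -48, -43], [55, 29, -42, 57, -69, -72]]
0 0 -30 [[26, 29, -8, 0, -53, 34], [35, 17, -44, 63, -31, -31], [41, 21, -60, 103, -57, -79]]
0 0 0 [[31, 32, -3, 0, -56, 59], [21, 15, -48, 98, -11, -27], None]
0 0 30 [[37, 32, -1, 0, -56, 83], None, [0, 13, -37, -120, -30, -130]]
0
[... 3083 characters left out ...]
.]
25 1 -150 [None, [40, 12, -28, -1, -55, 80], [37, 33, -1, -4, -91, 84]]
25 1 -120 [[16, 8, -34, -32, -34, 158], [36, 13, -28, 3, -54, 112], [44, 31, -10, 9, -83, 103]]
25 1 -90 [[8, 19, -17, -31, -54, -169], [33, 16, -25, 5, -52, 144], [49, 26, -23, 24, -70, 117]]
25 1 -60 [[10, 30, -1, -25, -70, -149], [32, 19, -21, 6, -51, 174], [50, 20, -37, 42, -54, 128]]
25 1 -30 [[17, 38, 13, -18, -82, -132], [33, 21, -17, 6, -50, -156], [42, 14, -51, 71, -35, 134]]
25 1 0 [[26, 44, 20, -11, -90, -114], [35, 23, -14, 4, -50, -127], None]
25 1 30 [[36, 45, 20, -3, -90, -95], [38, 23, -12, 1, -50, -99], None]
25 1 60 [[46, 41, 9, 6, -83, -78], [41, 22, -13, -2, -51, -70], [27, 12, -23, -38, -31, -27]]
```

Run:
```python
from h import *
psi,g=-8.8,15
G=np.array([.532,-.1925,.087]); lip=G-Rs(psi,0).apply([.095,0,.087])
P,o=tool(lip,psi,0,g,0)
env.goto(P+[0,0,.13],o); env.move_straight(P,rate=.1)
p=env.grab_frame("top");cv2.imwrite("pics/top1.png",p["image"])
env.gripper_to(0.0,40)
s=env.read_state(); print(s["opening"]*87,s["finger_force"],s["force"],s["clock"],s["position"]-P)
f0=s["force"]
env.move_straight(P+[0,0,.03],rate=.03); env.dwell(.3)
s=env.read_state(); print(s["force"]-f0,s["wrist_torque"],s["clock"])
p=env.grab_frame("top");q=env.grab_frame("side");cv2.imwrite("pics/v2.png",np.hstack([cv2.resize(p["image"][150:330,280:520],(400,300)),cv2.resize(q["image"][180:420,240:560],(400,300))]))
```

```text
21.550663218089426 39.95360629633069 [-1.25946389 -0.28150051 -0.57599735] 5.5333 [ 1.33536778e-05 -4.47082589e-06 -2.56092838e-05]
[ 1.51225905  0.63153691 -2.22675631] [-0.16528057 -0.55947582 -0.02975257] 6.9833
```

View pics/v2.png

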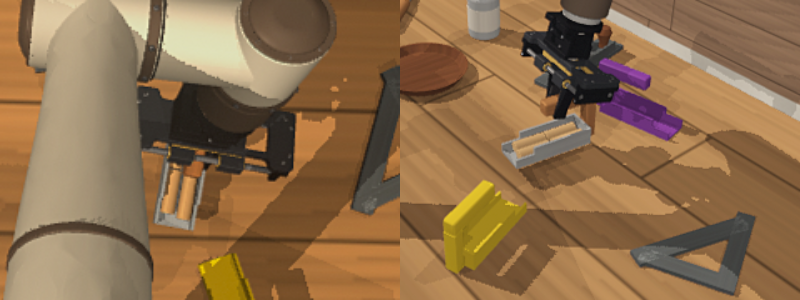

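The scoop is held by its handle, roughly level, and all four dowels show in it (left crop, about (180,190)). Next I carry it over to the dish.

Run:
```python
from h import *
g=15
G=np.array([.532,-.1925,.087]); lip0=G-Rs(-8.8,0).apply([.095,0,.087])
def mv(lip,psi,t,rate,**k):
    P,o=tool(lip,psi,t,g,0); return env.move_straight(P,o,rate=rate,**k)
mv(lip0+[0,0,.14],-8.8,0,.12)
L=np.array([.491,.143,.14])
mv((lip0+[0,0,.14]+L)/2,-50,0,.12)
mv(L,-90,0,.12)
mv([.491,.143,.05],-90,14,.06)
env.dwell(.4)
F=[]
for i in range(6): F.append(env.read_state()["force"]); env.dwell(.05)
print(np.mean(F,0),np.std(F,0),env.read_state()["clock"])
p=env.grab_frame("top");q=env.grab_frame("side");cv2.imwrite("pics/v3.png",np.hstack([cv2.resize(p["image"][160:340,160:400],(400,300)),cv2.resize(q["image"][120:300,160:400],(400,300))]))
```

```text
[-0.12348886 -0.3981728  -2.52900437] [0.46010105 0.40782637 0.65868272] 12.5833
```

View pics/v3.png

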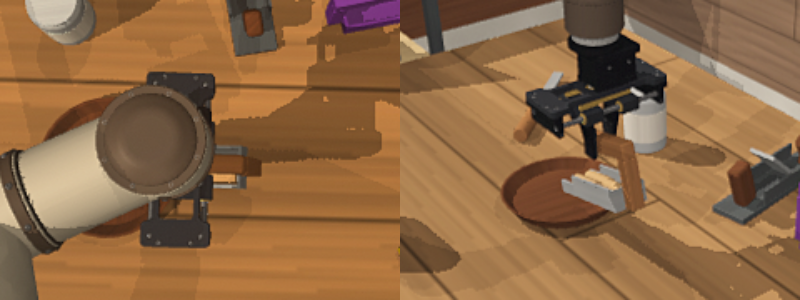

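The scoop hangs over the dish's near side (right crop: lip at about (570,185), dish at (570,200)) with the dowels in. Now I lower it slowly.

Run:
```python
from h import *
g=15
def mv(lip,psi,t,rate,**k):
    P,o=tool(lip,psi,t,g,0); return env.move_straight(P,o,rate=rate,**k)
def F(n=8):
    a=[]
    for i in range(n): a.append(env.read_state()["force"]); env.dwell(.03)
    return np.mean(a,0).round(2)
mv([.491,.143,.024],-90,14,.03); f0=F()
z0=tool([.491,.143,0],-90,14,g,0)[0][2]
h=mv([.491,.143,.004],-90,14,.010,force_limit=3)
print(h,"lip z",env.read_state()["position"][2]-z0,F()-f0)
env.dwell(.4); print(F()-f0,env.read_state()["clock"])
```

```text
True lip z 0.01224115857063135 [ 0.17 -0.86  7.05]
[ 0.66 -0.93  7.58] 16.0917
```

Run:
```python
from h import *
g=15
def mv(lip,psi,t,rate,**k):
    P,o=tool(lip,psi,t,g,0); return env.move_straight(P,o,rate=rate,**k)
mv([.491,.143,.0155],-90,14,.012)
z=.0155
for t in list(range(18,27,4))+list(range(28,51,2)):
    mv([.491,.143,z],-90,t,.03)
env.dwell(.5)
s=env.read_state();print(s["clock"],s["force"])
q=env.grab_frame("side");cv2.imwrite("pics/v4.png",cv2.resize(q["image"][150:290,200:390],(760,560),interpolation=2))
```

```text
21.775 [-0.60911791  0.22521515 -2.09376869]
```

View pics/v4.png

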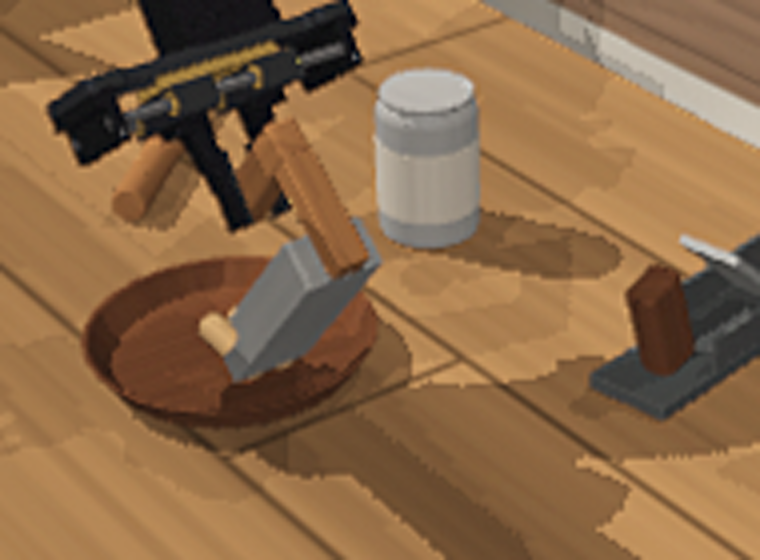

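At 50° of tilt the first dowel shows at the lip (215,330) with its foot on the dish floor. I'll tip further and back off along the slope so they can slide out.

Run:
```python
from h import *
g=15
def mv(lip,psi,t,rate,**k):
    P,o=tool(lip,psi,t,g,0); return env.move_straight(P,o,rate=rate,**k)
for t in (53,56,59,62): mv([.491,.143,.0155],-90,t,.03)
env.dwell(.3)
mv([.491,.133,.033],-90,62,.02)
env.dwell(.5)
s=env.read_state();print(s["clock"],s["force"])
q=env.grab_frame("side");cv2.imwrite("pics/v5.png",cv2.resize(q["image"][150:290,200:390],(760,560),interpolation=2))
for n in("side","top"):
    q=env.grab_frame(n);print([(round(r["score"],2),np.round(r["xyz"],3).tolist()) for r in env.search_frame(q,"dowel0_center")])
```

```text
25.1833 [-0.71312095  0.1896587  -1.58236839]
[(0.47, [0.481, 0.186, 0.023]), (0.22, [0.477, 0.098, 0.158])]
[]
```

View pics/v5.png

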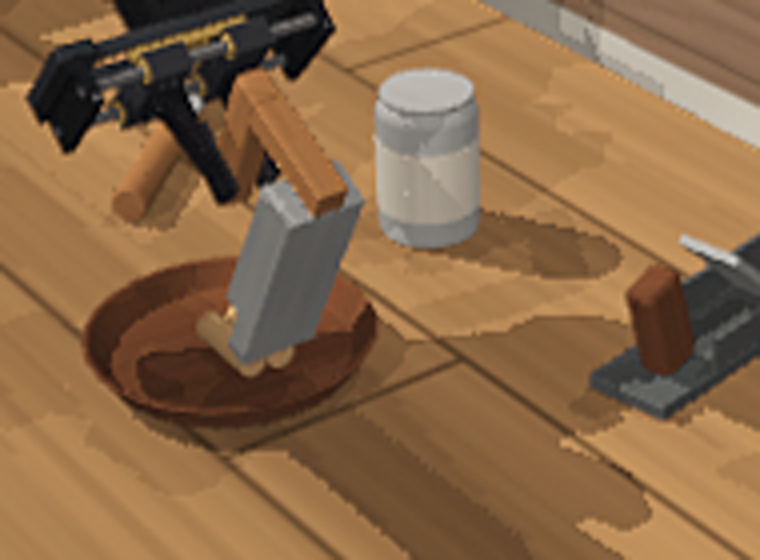

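Run:
```python
from h import *
g=15
def mv(lip,psi,t,rate,**k):
    P,o=tool(lip,psi,t,g,0); return env.move_straight(P,o,rate=rate,**k)
mv([.491,.130,.055],-90,62,.02); env.dwell(.4)
mv([.491,.128,.066],-90,60,.02); env.dwell(.5)
s=env.read_state();print(s["clock"],s["force"])
q=env.grab_frame("side");cv2.imwrite("pics/v6.png",cv2.resize(q["image"][150:290,200:390],(760,560),interpolation=2))
```

```text
28.3917 [-0.69444689  0.24543341 -1.80163042]
```

View pics/v6.png

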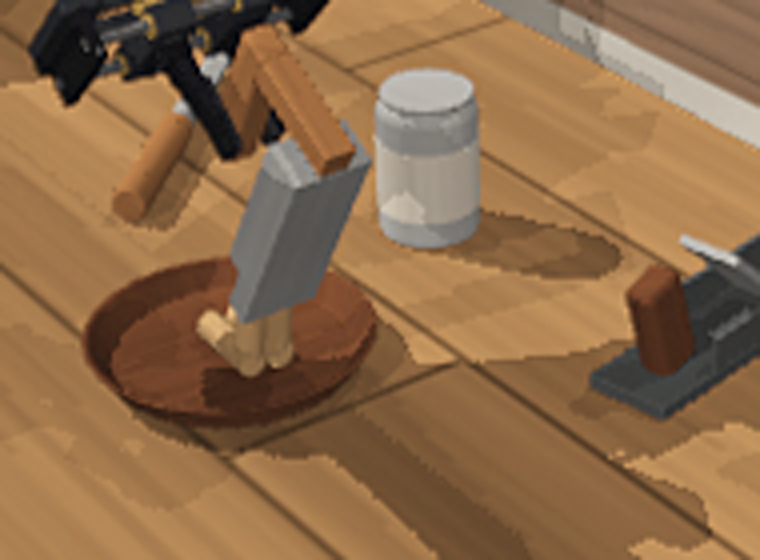

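Two dowels lie in the dish. Two stand with their feet on the dish floor, leaning back on the scoop's floor, at (250,345) and (280,340). Lifting would drop them back onto the rim, so I'll tip the scoop towards vertical to topple them forward.

Run:
```python
from h import *
g=15
for y,z in((.13,.05),(.15,.045),(.18,.045)):
  print(y,[(t,None if (q:=env.inverse_kinematics(*tool([.491,y,z],-90,t,g,0))) is None else np.round(q).astype(int).tolist()) for t in (62,75,85,95,105)])
def mv(lip,psi,t,rate,**k):
    P,o=tool(lip,psi,t,g,0); return env.move_straight(P,o,rate=rate,**k)
try:
    mv([.491,.133,.052],-90,64,.03)
    for i in range(1,8): mv([.491,.133+.003*i,.052],-90,64+4*i,.05)
    env.dwell(.3)
except env.Unreachable as e: print("unreach",e)
s=env.read_state();print(s["clock"],s["force"])
q=env.grab_frame("side");cv2.imwrite("pics/v7.png",cv2.resize(q["image"][150:290,200:390],(760,560),interpolation=2))
```

```text
0.13 [(62, [50, 29, -22, 28, -80, -66]), (75, [54, 37, -19, 31, -89, -71]), (85, [56, 43, -17, 32, -95, -73]), (95, [57, 50, -14, 33, -102, -76]), (105, [58, 56, -12, 34, -108, -78])]
0.15 [(62, [52, 31, -20, 27, -80, -67]), (75, [55, 38, -17, 30, -90, -71]), (85, [57, 45, -14, 31, -97, -73]), (95, [58, 51, -12, 33, -103, -75]), (105, [58, 57, -10, 34, -110, -77])]
0.18 [(62, [54, 32, -17, 26, -83, -67]), (75, [57, 40, -13, 29, -92, -71]), (85, [58, 46, -10, 30, -99, -73]), (95, [59, 52, -8, 32, -106, -75]), (105, [60, 59, -5, 33, -112, -76])]
32.1 [-0.038774    0.0970086  -1.26941637]<sys>:0: UserWarning: Gimbal lock detected. Setting third angle to zero since it is not possible to uniquely determine all angles.
```

View pics/v7.png

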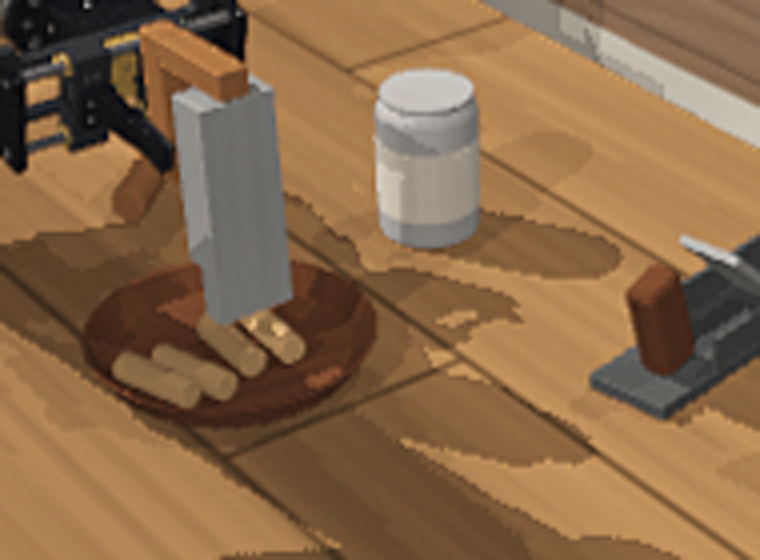

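All four dowels lie flat in the dish, at about (155,378), (195,370), (230,345) and (275,335). I'll lift straight up, level the scoop and stand it back where it was.

```bash
python3 - <<'E' 2>/dev/null
from h import *
g=15
G=np.array([.532,-.1925,.087]); lip0=G-Rs(-8.8,0).apply([.095,0,.087])
def mv(lip,psi,t,rate,**k):
    P,o=tool(lip,psi,t,g,0); return env.move_straight(P,o,rate=rate,**k)
mv([.491,.15,.15],-90,92,.08)
mv([.491,.10,.17],-90,60,.1); mv([.491,.06,.17],-90,25,.1); mv([.491,.03,.15],-90,0,.1)
mv(([.491,.03,.14]+lip0+[0,0,.14])/2,-50,0,.12)
mv(lip0+[0,0,.10],-8.8,0,.12)
mv(lip0+[0,0,.012],-8.8,0,.06)
h=mv(lip0+[0,0,-.003],-8.8,0,.010,force_limit=3)
P,o=tool(lip0,-8.8,0,g,0); s=env.read_state(); print(h,s["position"]-P,s["clock"],s["force"])
env.gripper_to(1.0); env.dwell(.3)
T=Rn.from_euler('xyz',o,degrees=True).apply([0,0,-1])
env.move_straight(s["position"]+.12*T,rate=.1)
env.goto([.35,-.45,.3],[180,0,-150])
env.dwell(.3);print(env.read_state()["clock"])
p=env.grab_frame("top");q=env.grab_frame("side");cv2.imwrite("pics/v8.png",np.hstack([cv2.resize(p["image"][180:320,150:430],(400,200)),cv2.resize(q["image"][150:310,200:460],(400,246))[:200]]))
m=env.trace(p,"dish")[0]["mask"];(cx,cy),_,_=cv2.fitEllipse(max(cv2.findContours(m.astype(np.uint8),0,1)[0],key=len));print(unproj(p,cx,cy,.022))
E
```

```text
True [-9.66433478e-05 -8.77620848e-06 -4.61426838e-05] 41.55 [-0.37230992  0.4470585   4.30273892]
46.45
[0.48821715 0.19015678 0.022     ]
```

View pics/v8.png

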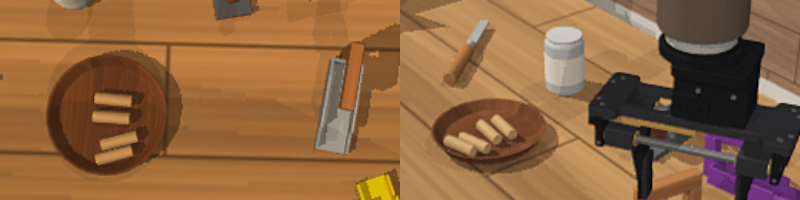

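The dowels lie in the dish (left crop, around (115,130)), and the dish has not moved measurably. The scoop stands empty and upright at (340,100), so I'm handing in.

```bash
python3 -c "
from workcell import env
print(env.close_job())"
```

```text
the job is handed in; nothing more can be done
None
```

I handed the job in at about 46 s: all four dowels lie in the dish, which moved less than 1 mm, and the empty scoop stands upright on the bench where it started; the hand-in gave no verdict.

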